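Set two copper wall lamps on the sloped drying rack and close the keeper

TASK

Put both copper wall lamps to dry on the sloped rack, each lying flat on its back on the board in its own lane with the bare end of its plate uphill and its lower edge resting squarely against that lane's cleat: the longer lamp in the left lane with the low cleat, the shorter in the right lane with the higher cleat (left and right as seen looking up the slope). Set them down gently without dropping them, and then swing the wooden keeper by its knob fully across so that it bars the top ends of both plates. Leave the tin, the mallet and the loose shade where they are.

Things in the scene. Friction and masses are not known exactly. Their poses are not given: they have to be found in the camera images.
- board: Fixed grey waxed (slippery) board, 240 x 260 mm (slope x width), sloped 28 degrees, low edge towards the robot. Origin on its face, 85 mm above the bench, midway across; face reaches 125 mm down and 115 mm up the slope from it. +x up the slope, +y left as seen looking up the slope, +z square out of the face. The keeper's pivot is at x = +30 mm, y = 0.
- left_cleat (a point): Left lane's low cleat: dark wood, 90 mm long across the slope, 16 mm wide, 12 mm high, square to the slope. Point: middle of its uphill side's foot, on the board's face, on the lane's centre line; axes as the board's. Board frame: x = -100, y = +75 mm. The long lamp goes here, centred within 15 mm.
- right_cleat (a point): Right lane's higher cleat, same size. Point: middle of its uphill side's foot, on the board's face, on the lane's centre line; axes as the board's. Board frame: x = -70, y = -75 mm. The short lamp goes here, centred within 15 mm.
- keeper (a joint): Angle (rad) of the keeper: dark wooden bar 24 x 10 mm, 70 mm from pivot to knob end, 55 mm to the other; pivot square to the board, underside 13 mm above the face. 0 = parked along the slope between the lanes, knob end uphill; grows as the knob end swings to the board's +y (left); 1.571 = stop, straight across both lanes. Light friction (1 N at the knob); stays where left.
- keeper_knob (a point): Middle of the keeper's knob: a dowel square to the board, 16 mm in diameter, 34 mm tall, on the bar's top face, 60 mm from the pivot; this point is 40 mm above the board's face, 17 mm above the bar's top.
- long_lamp_mid (a point): Copper lamp, about 420 g. Back plate 150 x 80 x 8 mm along its x, +x = top end; half-round hood on it along x, 85 mm long, 50 mm over its parallel sides (along y; grip here), straight from 8 to 42 mm above the underside, crown at 67 mm. Point: hood's mid length on the centre line, 33.5 mm above the underside; z out of the plate. Plate's lower edge 47.5 mm to -x, upper edge 102.5 mm to +x (last 60 mm bare).
- short_lamp_mid (a point): Copper lamp, about 340 g. Back plate 120 x 80 x 8 mm along its x, +x = top end; half-round hood on it along x, 55 mm long, 50 mm over its parallel sides (along y; grip here), straight from 8 to 42 mm above the underside, crown at 67 mm. Point: hood's mid length on the centre line, 33.5 mm above the underside; z out of the plate. Plate's lower edge 32.5 mm to -x, upper edge 87.5 mm to +x (last 60 mm bare).
- tin_mid (a point): Bystander: closed plain metal tin, 72 mm in diameter, 85 mm tall, standing; its centre.
- shade_mid (a point): Bystander: loose half-round copper shade without back plate, 100 mm wide, 100 mm long, 80 mm high; point at mid height in its middle.
- mallet_mid (a point): Bystander: wooden mallet lying flat, head 110 x 70 x 50 mm, handle 200 mm long, 235 mm from its end to the head's centre; this point is the head's centre.
Things that resemble listed ones, but are neither listed nor needed, are in the scene too. Leave any green look-alike of the part that bears short_lamp_mid alone.

How it is judged:
By the outcome, as a careful person would: the job done as asked, in the order asked, and still so for the second after the job is handed in, with the robot touching nothing.
It also fails if it takes over 72 s, if anything falls off the work surface, if the arm or the gripper's body presses on something with over 40 N, if the wrist force passes 120 N, or if a joint passes its speed limit or range.

ROBOT

A 7-joint arm with a two-finger parallel gripper is mounted at the origin on the work surface. World frame = base frame: x ahead of the robot, y to its left, z up, the work surface at z = 0. Lengths are in m, angles in rad, forces in N, time in s.
With the tool pointing down it reaches from about 0.425 to 0.875 m from the base axis. Payload 8.4 kg.
Tool frame: the origin (TCP) lies on the centre line of the jaws, within the pads' length; the fingertips stand 22 mm ahead of it and the grasp point (between the pads) lies 3 mm ahead of it (robot.tip_extent is the distance from the TCP to the fingertips, in m); z points along the fingers, y is the line along which they close (so a half turn about z gives the same grasp; the last joint's range is limited). The gripper opens to 85 mm and grips with 20 to 120 N. Pads are 22 mm wide; open, the fingers measure 114 mm over their backs; the gripper's body (76 mm by 85 mm) begins 54 mm behind the grasp point. The pads swing forward as they close: fully open they stand 13 mm farther back than shut.
Start: joints at [-0.099, 0.333, 0.04, 1.465, -0.013, 1.343, -0.059], TCP at [0.65, -0, 0.253] pointing down, gripper open.
Joint ranges: [-2.58, 2.58], [-0.38, 2.09], [-1.3, 1.39], [0.25, 2.4], [-1.5, 4.64], [0.08, 2.09], [-2.65, 2.65]. Speed limits (rad/s): [2.22, 2.22, 2.79, 2.79, 3.14, 3.14, 3.14].

INTERFACE

Orientations are given as a 3x3 rotation matrix whose columns are the frame's x, y, z axes.
In Python, from rig import robot, status, cams gives the robot as it stands. Calls block until the motion is done:
- robot.movep(position, orientation): joint-space move of the TCP to a pose.
- robot.move_straight(position, v=0.15, orientation=None): straight line of the TCP; orientation=None keeps the orientation; v is the mean speed in m/s.
- robot.goto_joints(angles): joint-space move.
- robot.let_go() and robot.grasp(): open the fingers fully, or close them until they stop; the grip force is fixed at half the most.
- robot.hold(seconds).
- robot.solve_ik(position, orientation): joint angles nearest the present ones, or None.
- status.read_state(): the state.
- cams.grab_frame(name): name is "scene" or "side" or "wrist"; returns a dict with "img" (420x560x3 uint8, blue, green, red), "z_map" (420x560 float32, m along the optical axis (not along the pixel's ray), 0 where there is no reading), "intrinsics" (3x3 intrinsics, pixels), "R" (3x3) and "t" (3): a world point X has camera coordinates R X + t. Camera axes: x right, y down, z forward; pixel columns grow to the right and rows downward; lengths in m; the calibration is good to about 2 mm. A picture is of the moment at which its call begins.
A pose or a line that the arm cannot do raises robot.Unreachable and nothing moves.
- robot.hand_in(): hands the job in; it is judged then, once.
The state is a dict: "time": time; "q": joint angles; "joint_vel": joint speeds; "effort": joint torques, N m; "ee_pos": TCP position; "ee_rot": TCP orientation; "ft_force": force on the tool from outside, world axes, zero at the start; "moment": the same for the moment, N m; "finger_gap": opening from 0.0 (shut) to 1.0 (fully open); "grip_force": force on a finger pad.
Only numpy, scipy, OpenCV 4.12 (cv2) and the standard library are available. Lean on these libraries where they do the work, as an engineer would, in place of code of your own. Each camera call takes 0.05 s, during which the arm holds its last target. There are 200 camera calls.

## Working session

There is one attempt and no reset: what is moved stays moved. The work goes in short steps, each a Python script; the robot and the scene stay as the last script left them, time stands still between calls to the robot, and variables do not carry over. Pictures are saved under pics/ and viewed, at most 10 in all, crops included, and the job is handed in when it is done.

```bash
mkdir -p pics; ls
python3 - <<'E'
from rig import robot,status,cams
import cv2,numpy as np
for n in("scene","side"):
    f=cams.grab_frame(n);cv2.imwrite(f"pics/{n}0.png",f["img"]);np.savez(f"{n}0.npz",**f)
    print(n,(-f["R"].T@f["t"]).round(3),f["R"][2].round(2))
s=status.read_state();print(s["time"],s["ee_rot"].round(3) if hasattr(s["ee_rot"],'round') else s["ee_rot"],robot.tip_extent)
E
```

```text
pics
scene [ 1.569 -0.253  0.787] [-0.83  0.18 -0.53]
side [0.248 0.808 0.877] [ 0.26 -0.72 -0.64]
0.1 [[ 0.     1.    -0.001]
 [ 1.    -0.    -0.   ]
 [-0.    -0.001 -1.   ]] 0.022
```

View pics/scene0.png

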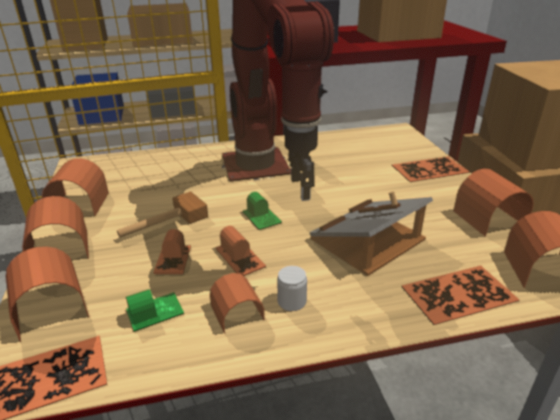

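View pics/side0.png

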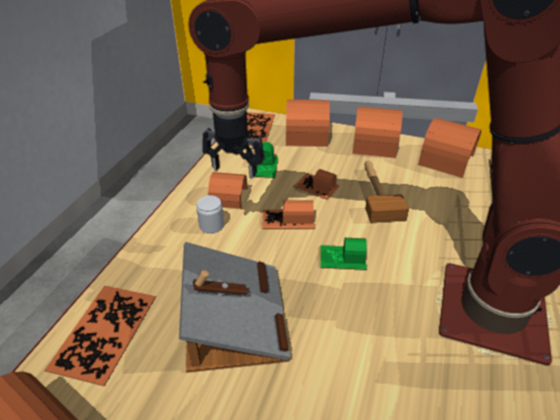

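Copper-lamp candidates: scene (172,252) and (238,248). Look-alikes: loose shade (237,300), larger shades at the edges, green lamps (152,307) and (262,210), and speckled sheets. The board is at (370,225). I'll take a close crop and work out the geometry from depth.

```bash
cat > h.py <<'E'
import numpy as np,cv2
def cloud(f):
    z=f["z_map"];v,u=np.indices(z.shape);K=f["intrinsics"]
    c=np.stack([(u-K[0,2])/K[0,0]*z,(v-K[1,2])/K[1,1]*z,z],-1)
    return (c-f["t"])@f["R"]
def plane(P):
    m=np.median(P,0);
    for _ in range(6):
        n=np.linalg.svd(P-m,full_matrices=False)[2][2];d=(P-m)@n;P=P[abs(d)<max(.002,1.5*np.median(abs(d)))];m=P.mean(0)
    return m,n*np.sign(n[2]),len(P)
E
python3 - <<'E'
from h import *
F={n:dict(np.load(f"{n}0.npz")) for n in("scene","side")}
a=F["scene"]["img"][195:335,110:310];b=F["side"]["img"][140:260,190:350]
cv2.imwrite("pics/crop0.png",np.vstack([cv2.resize(a,(500,350),interpolation=2),cv2.resize(b,(500,375),interpolation=2)[:250]]))
boxes={"scene":{"L1":(150,225,195,275),"L2":(215,222,268,275)},"side":{"L1":(292,165,342,200),"L2":(258,195,320,232)}}
for n,f in F.items():
    X=cloud(f)
    for k,(u0,v0,u1,v1) in boxes[n].items():
        P=X[v0:v1,u0:u1].reshape(-1,3);P=P[(P[:,2]>.004)&(P[:,2]<.15)]
        r=cv2.minAreaRect(P[:,:2].astype(np.float32)*1000)
        print(n,k,len(P),"zmax",np.percentile(P[:,2],98).round(3),"rect",np.round(r[0]),np.round(r[1]),round(r[2]), "hood", P[P[:,2]>.03].mean(0).round(3),np.histogram(P[:,2],bins=[.004,.012,.03,.05,.07,.1,.15])[0])
    # board
    hsv=cv2.cvtColor(f["img"],cv2.COLOR_BGR2HSV)
    m=(hsv[...,1]<60)&(X[...,2]>.02)&(X[...,2]<.16)&(X[...,0]>.3)&(X[...,0]<1.0)&(X[...,1]>.05)&(X[...,1]<.6)
    P=X[m];mm,nn,k=plane(P)
    Q=P[abs((P-mm)@nn)<.004]
    s=np.array([nn[0]*nn[2],nn[1]*nn[2],nn[2]**2-1]);s=-s/np.linalg.norm(s);s=s if s[2]>0 else -s
    y=np.cross(nn,s);c=np.c_[(Q-mm)@s,(Q-mm)@y].astype(np.float32)*1000
    r=cv2.minAreaRect(c);print("board",k,mm.round(3),nn.round(3),"tilt",np.degrees(np.arccos(nn[2])).round(1),"yaw",np.degrees(np.arctan2(s[1],s[0])).round(2),r, np.percentile(c,[.5,99.5],axis=0).round(0))
E
```

```text
scene L1 1159 zmax 0.069 rect [ 471. -332.] [128. 246.] 84 hood [ 0.512 -0.319  0.054] [599 144 147 264   5   0]
scene L2 1464 zmax 0.07 rect [ 558. -148.] [150. 338.] 77 hood [ 0.556 -0.159  0.056] [709 167 178 382  28   0]
board 1356 [0.6   0.215 0.1  ] [-0.418 -0.21   0.884] tilt 27.9 yaw 26.69 ((-27.02959442138672, 22.704238891601562), (258.5059509277344, 229.2563934326172), 89.84609985351562) [[-138. -106.]
 [  86.  145.]]
side L1 736 zmax 0.066 rect [ 527. -323.] [ 82. 120.] 78 hood [ 0.501 -0.306  0.053] [333 106 108 189   0   0]
side L2 1188 zmax 0.066 rect [ 562. -178.] [171. 153.] 20 hood [ 0.531 -0.139  0.054] [519 140 173 356   0   0]
board 5694 [0.565 0.237 0.085] [-0.421 -0.21   0.883] tilt 28.0 yaw 26.46 ((-8.985702514648438, -6.22857666015625), (242.26373291015625, 265.7037353515625), 0.21334688365459442) [[-127. -134.]
 [ 111.  125.]]
```

View pics/crop0.png

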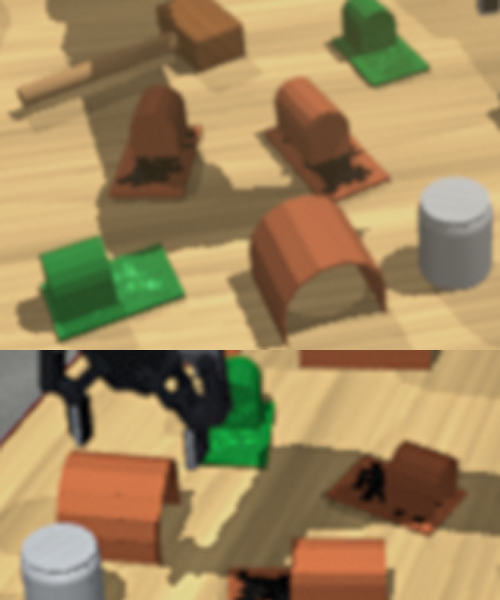

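Crop: left lamp L1 (scene 172,252) has a visibly shorter hood. L2 (scene 238,248) has the longer hood. Both lie flat with the dark bare end towards +x. Next I'll measure them.

```bash
cat > m.py <<'E'
from h import *
F={n:dict(np.load(f"{n}0.npz")) for n in("scene","side")}
def good(f):
    z=f["z_map"].astype(np.float32);g=cv2.dilate(z,np.ones((3,3)))-cv2.erode(z,np.ones((3,3)))
    return (z>0)&(g<.02)
for k,c in {"L1":(.515,-.315),"L2":(.55,-.15)}.items():
    A=[]
    for n,f in F.items():
        X=cloud(f);hsv=cv2.cvtColor(f["img"],cv2.COLOR_BGR2HSV)
        d=np.hypot(X[...,0]-c[0],X[...,1]-c[1])
        cop=((hsv[...,0]<13)&(hsv[...,1]>120))|(hsv[...,2]<70)
        m=good(f)&(d<.11)&(X[...,2]>.003)&(X[...,2]<.08)&cop
        m=cv2.morphologyEx(m.astype(np.uint8),cv2.MORPH_OPEN,np.ones((2,2)))
        _,lab,st,_=cv2.connectedComponentsWithStats(m);m=lab==1+st[1:,4].argmax()
        P=X[m];A.append(P)
        T=P[P[:,2]>.05];print(k,n,len(P),"crown zmax",np.percentile(P[:,2],99).round(4),cv2.minAreaRect(T[:,:2].astype(np.float32)*1000))
    P=np.vstack(A)
    for lo,hi in((.003,.014),(.025,.08)):
        T=P[(P[:,2]>lo)&(P[:,2]<hi)];r=cv2.minAreaRect(T[:,:2].astype(np.float32)*1000);print("  both",lo,[np.round(x,1) for x in r])
    T=P[P[:,2]>.058];m=T.mean(0);v=np.linalg.svd((T-m)[:,:2])[2][0];print("  crown dir",np.degrees(np.arctan(v[1]/v[0])).round(1),m.round(4))
E
python3 m.py
```

```text
L1 scene 807 crown zmax 0.0691 ((510.427001953125, -315.4552307128906), (36.80476379394531, 54.72077941894531), 60.07625961303711)
L1 side 564 crown zmax 0.0655 ((499.54364013671875, -304.87054443359375), (26.02358627319336, 47.44287109375), 80.91419219970703)
  both 0.003 [array([ 529.1, -320.5]), array([ 79.8, 123.4]), np.float64(75.7)]
  both 0.025 [array([ 502.3, -315.2]), array([55.7, 61.7]), np.float64(80.9)]
  crown dir -26.6 [ 0.5068 -0.3134  0.0641]
L2 scene 978 crown zmax 0.0693 ((543.7739868164062, -159.8772430419922), (79.17970275878906, 40.81788635253906), 25.968074798583984)
L2 side 1022 crown zmax 0.0666 ((528.10693359375, -141.01290893554688), (75.98934173583984, 32.153812408447266), 19.137962341308594)
  both 0.003 [array([ 563.4, -142.4]), array([150.9,  86.4]), np.float64(19.6)]
  both 0.025 [array([ 536.7, -151.6]), array([87. , 57.8]), np.float64(19.0)]
  crown dir 13.0 [ 0.5401 -0.1519  0.064 ]
```

```bash
cat > b.py <<'E'
from h import *
ps=np.radians(26.55);t=np.radians(28)
S=np.array([np.cos(ps)*np.cos(t),np.sin(ps)*np.cos(t),np.sin(t)]);Y=np.array([-np.sin(ps),np.cos(ps),0]);N=np.cross(S,Y)
RB=np.c_[S,Y,N]
m0=np.array([.565,.237,.085])
if __name__=="__main__":
  for n in("scene","side"):
    f=dict(np.load(f"{n}0.npz"));X=(cloud(f)-m0)@RB*1000;hsv=cv2.cvtColor(f["img"],cv2.COLOR_BGR2HSV)
    z=f["z_map"].astype(np.float32);g=cv2.dilate(z,np.ones((3,3)))-cv2.erode(z,np.ones((3,3)))<.015
    inb=g&(abs(X[...,0])<150)&(abs(X[...,1])<160)
    face=X[inb&(abs(X[...,2])<5)&(hsv[...,1]<70)]
    print(n,"face",np.percentile(face,[.3,50,99.7],axis=0).round(1).tolist())
    br=(inb&(hsv[...,1]>90)&(hsv[...,0]<25)&(X[...,2]>5)&(X[...,2]<60)).astype(np.uint8)
    k,lab,st,ce=cv2.connectedComponentsWithStats(br)
    for i in range(1,k):
        if st[i,4]>25:
            P=X[lab==i];r=cv2.minAreaRect(P[:,:2].astype(np.float32));print(st[i].tolist(),P.mean(0).round(),np.percentile(P[:,2],95).round(),[np.round(a,1) for a in r])
E
python3 b.py
```

```text
scene face [[-113.0, -141.4, -4.9], [108.3, -102.2, -1.1], [113.9, 115.6, 4.2]]
[373, 193, 25, 18, 93] [75. -8. 31.] 53.0 [array([ 62.8, -10.7]), array([73.3, 15.5]), np.float64(17.2)]
[350, 204, 13, 8, 30] [-106.   40.   10.] 13.0 [array([-106.4,   45.2]), array([47.8, 10. ]), np.float64(82.0)]
[320, 217, 24, 13, 78] [-75. -90.  10.] 13.0 [array([-77.3, -87.5]), array([84.8, 13.5]), np.float64(88.2)]
side face [[-124.8, -130.9, -4.5], [3.6, 29.5, 0.9], [110.5, 125.3, 4.4]]
[258, 263, 9, 30, 154] [-80. -72.  12.] 15.0 [array([-80.2, -78. ]), array([86.3, 16.4]), np.float64(89.1)]
[194, 272, 52, 22, 414] [39.  2. 27.] 53.0 [array([35.3, -1.5]), array([120.6,  22.1]), np.float64(11.1)]
[276, 314, 11, 37, 230] [-110.   76.   12.] 15.0 [array([-110.2,   71.7]), array([15.7, 88.3]), np.float64(0.7)]
```

```bash
cat > g.py <<'E'
from b import *
from rig import robot,status,cams
O=m0+RB@np.array([-.0022,-.003,0]);O=O+N*(.085-O[2])/N[2]
def Rz(d):
    a=np.radians(d);return np.array([[np.cos(a),-np.sin(a),0],[np.sin(a),np.cos(a),0],[0,0,1]])
def tool(L,s): return np.c_[-s*L[:,0],s*L[:,1],-L[:,2]]   # lamp frame -> tool orientation
def B(x,y,z): return O+RB@np.array([x,y,z])/1000
LAMP=dict(long=(np.array([.5372,-.1516]),Rz(19.3),-100,75,47.5),short=(np.array([.5024,-.3145]),Rz(-13.5),-70,-75,32.5))
OFF=.003 # grasp point ahead of TCP
def F(): return np.array(status.read_state()["ft_force"])
E
python3 - <<'E'
from g import *
print(O.round(4))
for k,(c,R,x,y,d) in LAMP.items():
    for s in(1,-1):
        for z in(.2,.0365): 
            q=robot.solve_ik([*c,z],tool(R,s));print(k,s,z,None if q is None else np.round(q,2))
        for h in(36.5,110):
            q=robot.solve_ik(B(x+d,y,h),tool(RB,s));print("  place",h,None if q is None else np.round(q,2))
for T in (tool(RB,1),tool(RB,-1),tool(RB@Rz(90),1),tool(RB@Rz(90),-1)):
    print("knob",[None if (q:=robot.solve_ik(B(*p),T)) is None else np.round(q,2) for p in((90,0,40),(30,60,40))])
E
```

```text
[0.5641 0.2332 0.085 ]
long 1 0.2 [ 0.29  0.19 -0.11  1.76  0.02  1.2   2.08]
long 1 0.0365 [ 0.33  0.37 -0.15  1.9   0.07  0.87  2.04]
  place 36.5 [-0.38  0.04 -0.28  2.27  0.29  0.36  1.12]
  place 110 [-0.45 -0.15 -0.21  2.28  0.13  0.53  1.27]
long -1 0.2 [-0.04  0.18  0.27  1.77 -0.05  1.19 -0.99]
long -1 0.0365 [-0.02  0.37  0.26  1.92 -0.12  0.87 -0.94]
  place 36.5 [-0.31  0.05 -0.35  2.27  0.3   0.36 -2.02]
  place 110 [-0.24 -0.14 -0.41  2.27  0.07  0.52 -1.81]
short 1 0.2 [ 0.43  0.25  0.07  1.68 -0.02  1.21  1.83]
short 1 0.0365 [ 0.47  0.42  0.02  1.82 -0.01  0.9   1.83]
  place 36.5 [-0.14  0.08 -0.14  2.21 -0.2   0.38  1.92]
  place 110 [-0.25 -0.1  -0.01  2.22 -0.18  0.54  1.9 ]
short -1 0.2 [ 0.12  0.26  0.43  1.7  -0.12  1.21 -1.23]
short -1 0.0365 [ 0.15  0.45  0.4   1.84 -0.22  0.9  -1.15]
  place 36.5 [-0.26  0.07 -0.02  2.22 -0.23  0.38 -1.2 ]
  place 110 [-0.19 -0.09 -0.07  2.22 -0.2   0.54 -1.23]
knob [array([-0.19,  0.18, -0.3 ,  1.94,  0.11,  0.54,  1.48]), array([-0.33,  0.11, -0.28,  2.09,  0.21,  0.47,  1.27])]
knob [array([-0.47,  0.17,  0.01,  1.95, -0.  ,  0.53, -1.57]), array([-0.47,  0.11, -0.13,  2.09,  0.17,  0.46, -1.84])]
knob [array([-1.51,  0.37,  1.25,  1.99, -0.7 ,  0.62, -2.56]), array([ 0.4 ,  0.24, -1.07,  2.06,  0.57,  0.54,  2.57])]
knob [array([-0.31,  0.18, -0.17,  1.95,  0.06,  0.53, -0.05]), array([-0.35,  0.11, -0.26,  2.09,  0.21,  0.47, -0.3 ])]
```

```bash
cat >> g.py <<'E'
def pick(k,s):
    c,R,*_=LAMP[k];T=tool(R,s)
    robot.movep([*c,.13],T);robot.move_straight([*c,.0365],v=.12);f0=F();robot.grasp()
    st=status.read_state();print("gap",st["finger_gap"],"grip",st["grip_force"],"t",st["time"],"TCP",np.round(st["ee_pos"],4),"f0",f0.round(1))
    robot.move_straight([*c,.24],v=.2);st=status.read_state();print("lifted",st["finger_gap"],F().round(1))
E
python3 - <<'E'
from g import *
pick("long",1)
f=cams.grab_frame("side");g=cams.grab_frame("wrist");cv2.imwrite("pics/p1.png",np.hstack([f["img"],g["img"]])[:, :][::1]);
cv2.imwrite("pics/p1.png",cv2.resize(np.hstack([f["img"],g["img"]]),(800,300),interpolation=3));print(status.read_state()["time"])
E
```

```text
gap 0.5750722808721193 grip 63.4357912838459 t 3.2917 TCP [ 0.5378 -0.1519  0.0375] f0 [0.6 0.4 0.2]
lifted 0.5796010287793846 [ 0.2  0.3 -4.6]
4.5583
```

View pics/p1.png

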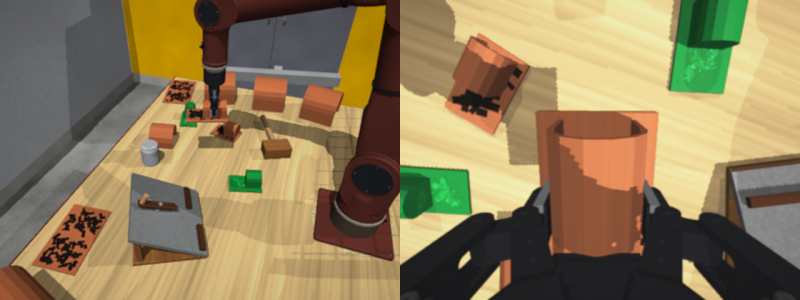

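The long lamp is held squarely and the lift force (~4.6 N) fits its mass. Placing it now.

```bash
cat >> g.py <<'E'
def place(k,s):
    _,_,x,y,d=LAMP[k];T=tool(RB,s);x0=x+d+10
    robot.movep(B(x0,y,120),T);print("over t",status.read_state()["time"])
    robot.move_straight(B(x0,y,42),v=.12);robot.hold(.2);f0=F();h=42;u=x0
    def step(v=.02):
        robot.move_straight(B(u,y,h),v=v);robot.hold(.05);return RB.T@(F()-f0)
    while h>32:
        h-=.75;f=step()
        if f[2]>4: break
    print("contact h",h,f.round(1))
    while u>x+d-8:
        u-=1.;f=step()
        if f[0]>5: break
    st=status.read_state();print("cleat at u-nominal",u-x-d,"h",h,f.round(1),"tcp err",((np.array(st["ee_pos"])-B(u,y,h))@RB*1000).round(1),"t",st["time"])
E
python3 - <<'E'
from g import *
place("long",1)
for n in("side","wrist"):
    f=cams.grab_frame(n);np.savez(n+"1.npz",**f)
    cv2.imwrite(f"pics/{n}1.png",f["img"])
a=cv2.imread("pics/side1.png")[200:380,150:400];b=cv2.imread("pics/wrist1.png")
cv2.imwrite("pics/p2.png",np.hstack([cv2.resize(a,(417,300),interpolation=2),cv2.resize(b,(380,300))]))
E
```

```text
over t 6.125
contact h 39.0 [-3.  -0.3  7.1]
cleat at u-nominal 0.0 h 39.0 [ 5.7 -0.6  1.6] tcp err [1.2 0.2 0.2] t 11.325
```

View pics/p2.png

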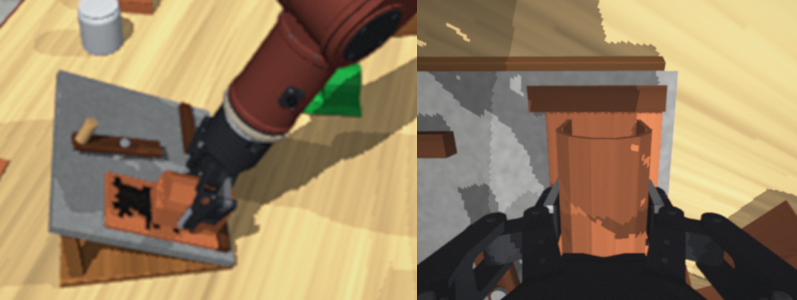

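Wrist view: the plate (547–660) sits squarely against the cleat (527–667), centred within about 4 mm. I'll settle it down, release, retreat and check.

```bash
cat >> g.py <<'E'
def settle():
    f0=F();p=np.array(status.read_state()["ee_pos"]);p0=p.copy()
    for i in range(6):
        p=p-N*.0005;robot.move_straight(p,v=.02);robot.hold(.05);f=RB.T@(F()-f0)
        if f[2]>5: break
    print("settle",i,f.round(1));robot.let_go();robot.hold(.3)
    print("after",(RB.T@F()).round(1));robot.move_straight(p0+N*.1,v=.12);print("t",status.read_state()["time"])
E
python3 - <<'E'
from g import *
settle()
robot.movep([.5024,-.3145,.24],tool(LAMP["short"][1],-1))
f=cams.grab_frame("side");np.savez("side2.npz",**f);cv2.imwrite("pics/p3.png",cv2.resize(f["img"][200:380,150:400],(750,540),interpolation=2))
X=(cloud(f)-O)@RB*1000;hsv=cv2.cvtColor(f["img"],cv2.COLOR_BGR2HSV)
m=((hsv[...,0]<13)&(hsv[...,1]>120)&(abs(X[...,0]+30)<110)&(abs(X[...,1]-75)<60))
P=X[m&(X[...,2]>4)&(X[...,2]<14)&(X[...,0]>-98)];print(cv2.minAreaRect(P[:,:2].astype(np.float32)),np.median(P[:,2]));Q=X[m&(X[...,2]>50)];print(np.percentile(Q,98,axis=0))
E
```

```text
settle 0 [-6.7 -1.3 20.3]
after [-0.7 -0.5 -0.4]
t 13.4583
((-24.702102661132812, 76.21589660644531), (82.81536102294922, 146.81690979003906), 89.57659912109375) 8.087991486346294
[-18.54094803  96.54181931 752.25557691]
```

View pics/p3.png

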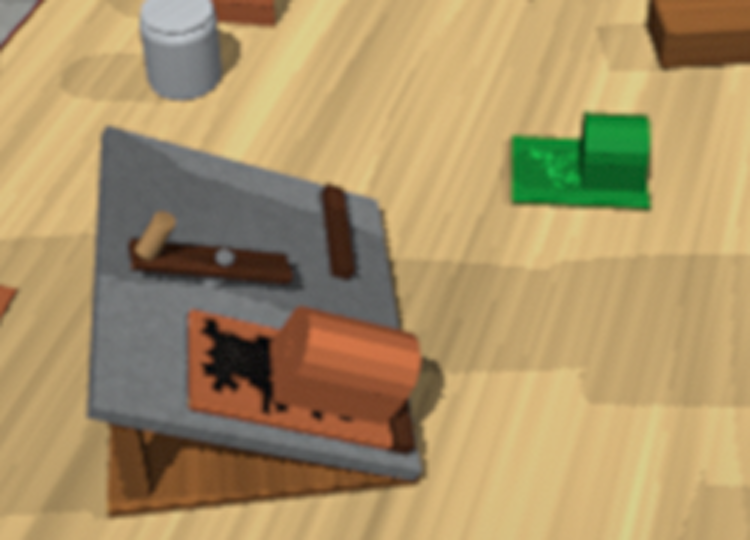

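The long lamp lies flat and square (0.4°), centred at y≈76, with its bare end uphill. The keeper is still parked. Now the short lamp.

Run:
```python
from g import *
pick("short",-1);place("short",-1)
f=cams.grab_frame("wrist");g=cams.grab_frame("side")
cv2.imwrite("pics/p4.png",np.hstack([cv2.resize(g["img"][200:380,150:400],(417,300),interpolation=2),cv2.resize(f["img"],(380,300))]))
```

```text
gap 0.5850411889276873 grip 61.580656745354645 t 17.525 TCP [ 0.5028 -0.3154  0.0376] f0 [-0.4  0.8 -0.1]
lifted 0.5800835256550197 [-0.3 -0.1 -3.9]
over t 20.3417
contact h 38.25 [-5.4  1.6 25.8]
cleat at u-nominal -3.0 h 38.25 [ 7.2 -0.   6.8] tcp err [ 3.4 -0.3  0.8] t 26.7417
```

View pics/p4.png

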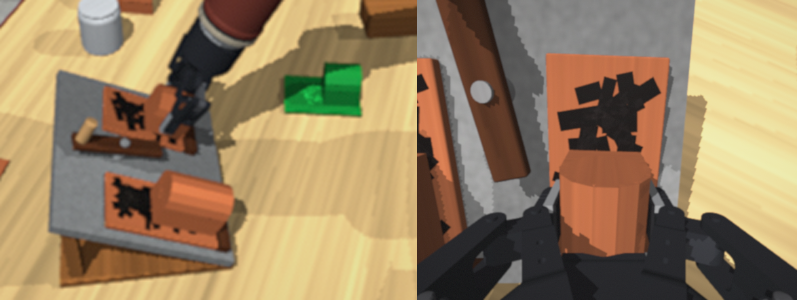

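Wrist view: the short lamp is square in its lane. The keeper is turned slightly, knob end towards the left, and its tail clears the fingers. Releasing.

```bash
cat >> g.py <<'E'
def check(f):
    X=(cloud(f)-O)@RB*1000;hsv=cv2.cvtColor(f["img"],cv2.COLOR_BGR2HSV)
    cop=(hsv[...,0]<13)&(hsv[...,1]>120)&(hsv[...,2]>110)
    for y,x in((75,-100),(-75,-70)):
        P=X[cop&(abs(X[...,0]-x-65)<100)&(abs(X[...,1]-y)<55)&(X[...,2]>3)&(X[...,2]<14)&(X[...,0]>x+3)]
        r=cv2.minAreaRect(P[:,:2].astype(np.float32));print("plate",[np.round(a,1) for a in r],"z",np.median(P[:,2]).round(1),"x",np.percentile(P[:,0],[1,99]).round(1))
    k=(hsv[...,0]<25)&(hsv[...,1]>60)&(X[...,2]>32)&(X[...,2]<62)&(abs(X[...,0]-60)<60)&(abs(X[...,1])<90)&(hsv[...,0]>10)
    P=X[k];print("knob",len(P),np.median(P,0).round(1) if len(P) else None)
    return X
E
python3 - <<'E'
from g import *
settle()
robot.movep(B(40,-10,190),tool(RB,-1)) 
f=cams.grab_frame("wrist");g=cams.grab_frame("side");s=cams.grab_frame("scene")
np.savez("w5.npz",**f)
for a in(f,g,s): check(a)
cv2.imwrite("pics/p5.png",np.hstack([cv2.resize(g["img"][200:380,150:400],(417,300),interpolation=2),cv2.resize(f["img"],(380,300))]))
print(status.read_state()["time"])
E
```

```text
settle 0 [-8.2  0.2 10.2]
after [0.7 0.4 0.5]
t 28.95
plate [array([-24.4,  76.1]), array([ 79.2, 144.8]), np.float64(89.7)] z 9.7 x [-93.7  47.7]
plate [array([ -9.2, -74.5]), array([ 79.5, 117.6]), np.float64(88.2)] z 9.7 x [-64.3  49.6]
knob 367 [87.7  7.7 58.6]
plate [array([-24.2,  76.4]), array([ 82.7, 145.9]), np.float64(89.5)] z 8.0 x [-94.8  47.9]
plate [array([ -9.3, -75.2]), array([ 84.8, 117.4]), np.float64(88.6)] z 7.7 x [-65.   48.7]
knob 96 [88.7 12.9 51. ]
plate [array([16.6, 77.9]), array([74. , 45.5]), np.float64(12.4)] z 9.3 x [-17.6  50.2]
plate [array([ 18.5, -78.4]), array([77.1, 69.3]), np.float64(87.0)] z 9.2 x [-15.2  52.8]
knob 67 [90.7  1.  47.2]
29.625
```

View pics/p5.png

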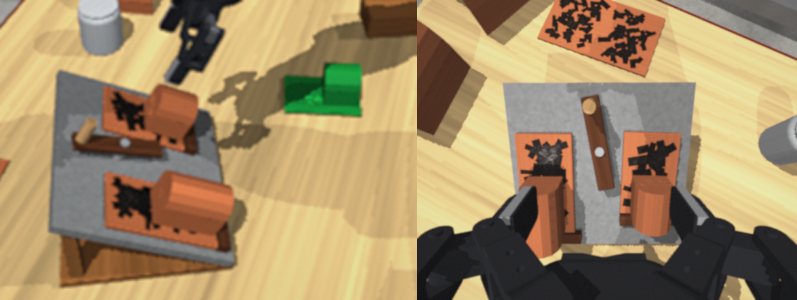

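Both plates are in. Before swinging the keeper I'll check the short plate's squareness more carefully.

Run:
```python
from g import *
f=dict(np.load("w5.npz"));X=(cloud(f)-O)@RB*1000;hsv=cv2.cvtColor(f["img"],cv2.COLOR_BGR2HSV)
cop=((hsv[...,0]<13)&(hsv[...,1]>120)&(hsv[...,2]>110))
for y,x in((75,-100),(-75,-70)):
    P=X[cop&(abs(X[...,1]-y)<50)&(X[...,2]>3)&(X[...,2]<16)&(X[...,0]>x+3)&(X[...,0]<65)]
    for lab,sel,i,j,q in(("sideL",P[:,0]<40,0,1,99),("sideR",P[:,0]<40,0,1,1),("top",abs(P[:,1]-y)<33,1,0,99)):
        Q=P[sel];b=np.arange(Q[:,i].min(),Q[:,i].max(),3);pts=[]
        for a in b:
            v=Q[(Q[:,i]>=a)&(Q[:,i]<a+3),j]
            if len(v)>4: pts.append((a+1.5,v.max() if q>50 else v.min()))
        pts=np.array(pts)
        for _ in range(4):
            c=np.polyfit(*pts.T,1);r=abs(np.polyval(c,pts[:,0])-pts[:,1]);pts=pts[r<max(1.,1.5*np.median(r))]
        print(y,lab,len(pts),"deg",np.degrees(c[0]).round(2),"at",pts[:,1].mean().round(1))
# hsv dark wood cleats
for y,x in((75,-100),(-75,-70)):
    m=(hsv[...,1]>70)&(X[...,2]>9)&(X[...,2]<18)&(abs(X[...,0]-x+8)<10)&(abs(X[...,1]-y)<55)
    P=X[m];print("cleat",len(P),[np.round(a,1) for a in cv2.minAreaRect(P[:,:2].astype(np.float32))] if len(P)>5 else "")
```

```text
75 sideL 15 deg 36.44 at 88.6
75 sideR 46 deg -0.47 at 36.9
75 top 22 deg 0.12 at 47.8
-75 sideL 36 deg -1.73 at -35.2
-75 sideR 17 deg -49.88 at -83.0
-75 top 22 deg 1.62 at 49.3
cleat 438 [array([-108.1,   42.3]), array([30.1, 19.9]), np.float64(89.7)]
cleat 292 [array([-77.9, -73.6]), array([19.7, 80.6]), np.float64(0.0)]
```

The short plate sits about 1.6° off, with its left lower corner roughly 2 mm clear of the cleat. I'll nudge the left side of its top edge gently downhill with shut fingers, then look again.

```bash
cat >> g.py <<'E'
def edges(f):
    X=(cloud(f)-O)@RB*1000;hsv=cv2.cvtColor(f["img"],cv2.COLOR_BGR2HSV)
    cop=((hsv[...,0]<13)&(hsv[...,1]>120)&(hsv[...,2]>110))
    for y,s in((75,-1),(-75,1)):
        P=X[cop&(abs(X[...,1]-y)<50)&(X[...,2]>3)&(X[...,2]<16)&(X[...,0]>-90)&(X[...,0]<65)]
        for lab,sel,i,j,q in(("inner",P[:,0]<40,0,1,s),("top",abs(P[:,1]-y)<33,1,0,1)):
            Q=P[sel];pts=[]
            for a in np.arange(Q[:,i].min(),Q[:,i].max(),3):
                v=Q[(Q[:,i]>=a)&(Q[:,i]<a+3),j]
                if len(v)>4: pts.append((a+1.5,q*(q*v).max()))
            pts=np.array(pts)
            for _ in range(4):
                c=np.polyfit(*pts.T,1);r=abs(np.polyval(c,pts[:,0])-pts[:,1]);pts=pts[r<max(1.,1.5*np.median(r))]
            print(y,lab,len(pts),"deg",np.degrees(c[0]).round(2),"at",pts[:,1].mean().round(1))
def nudge(y,lim=8):
    T=tool(RB,-1);robot.movep(B(74,y,75),T);robot.move_straight(B(74,y,27),v=.08);robot.hold(.15);f0=F();u=72.
    while u>54:
        u-=1;robot.move_straight(B(u,y,27),v=.03);robot.hold(.05);f=RB.T@(F()-f0)
        if f[0]>lim: break
    st=status.read_state();print("nudge",u,f.round(1),((np.array(st["ee_pos"])-O)@RB*1000).round(1))
    robot.move_straight(B(74,y,27),v=.1);robot.move_straight(B(74,y,90),v=.15)
def look():
    robot.movep(B(40,-10,190),tool(RB,-1));f=cams.grab_frame("wrist");edges(f);print("t",status.read_state()["time"]);return f
E
python3 - <<'E'
from g import *
robot.grasp();print(status.read_state()["finger_gap"])
nudge(-52);look()
E
```

```text
-0.0016310281842241263
nudge 54.0 [10.4  1.6 -0.7] [ 57.9 -51.9  28. ]
75 inner 36 deg -0.46 at 36.7
75 top 22 deg 0.0 at 47.7
-75 inner 19 deg -0.07 at -34.6
-75 top 22 deg -0.09 at 48.1
t 38.7583
```

The short plate is now square (−0.1°). Next, swing the keeper.

```bash
cat > k.py <<'E'
from g import *
def pose(th,off,h=51):
    c,s=np.cos(th),np.sin(th);return B(30+60*c+off*s,60*s-off*c,h),tool(RB@Rz(np.degrees(th)),-1)
p,T=pose(-.1,25,100);robot.movep(p,T)
p,_=pose(-.1,25);robot.move_straight(p,v=.1);robot.hold(.15);f0=F()
for th in np.r_[np.arange(.05,1.5,.12),1.5,1.55,1.571,1.59,1.61,1.63,1.65,1.67]:
    p,T=pose(th,22.5);robot.move_straight(p,v=.08,orientation=T);f=RB.T@(F()-f0);t=np.array([-np.sin(th),np.cos(th),0])
    if th>1.4: robot.hold(.05);f=RB.T@(F()-f0);print(round(th,3),f.round(1))
    if -f@t>(6 if th>1.4 else 12): break
print("end",th,f.round(1),"t",status.read_state()["time"])
p,T=pose(th,45);robot.move_straight(p,v=.1);p,T=pose(th,45,130);robot.move_straight(p,v=.2)
robot.movep(B(40,-10,190),tool(RB,-1));f=cams.grab_frame("wrist");g=cams.grab_frame("side");edges(f);check(f);check(g)
print(status.read_state()["time"])
cv2.imwrite("pics/p6.png",np.hstack([cv2.resize(g["img"][200:380,150:400],(417,300),interpolation=2),cv2.resize(f["img"],(380,300))]))
E
python3 k.py
```

```text
1.49 [ 0.9 -0.4  0.3]
1.5 [ 0.5  0.4 -0.8]
1.55 [ 1.8 -0.5 -0.8]
1.571 [ 0.1 -0.1 -0.7]
1.59 [ 0.5 -0.4 -0.4]
1.61 [ 0.1  0.2 -0.9]
1.63 [ 0.4  0.1 -0.7]
1.65 [ 5.2 -1.2 -3.1]
1.67 [ 6.6 -0.6 -6.3]
end 1.67 [ 6.6 -0.6 -6.3] t 46.0083
75 inner 20 deg -0.69 at 36.9
75 top 22 deg 0.19 at 48.0
-75 inner 19 deg -10.09 at -38.2
-75 top 22 deg -0.18 at 48.2
plate [array([-11.4,  76. ]), array([ 79.1, 119.2]), np.float64(89.8)] z 9.7 x [-65.7  47.9]
plate [array([ -0.1, -74.1]), array([97.2, 79.2]), np.float64(0.1)] z 9.7 x [-43.3  48.2]
knob 467 [30.2 55.6 58. ]
plate [array([-24.3,  76.8]), array([ 82.1, 145.4]), np.float64(89.6)] z 8.1 x [-94.6  48. ]
plate [array([ -7.6, -74. ]), array([115.6,  84.4]), np.float64(2.0)] z 7.5 x [-65.4  48.4]
knob 101 [30.2 62.1 50.2]
48.3917
```

View pics/p6.png

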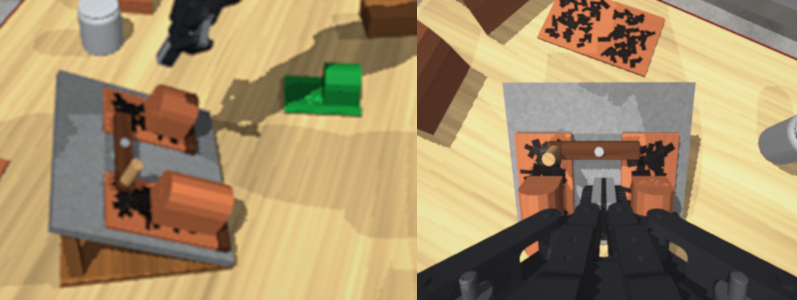

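The keeper lies straight across both plates (knob at board x≈30, stop felt). Both lamps are square and the gripper is clear.

```bash
python3 -c "
from rig import robot
print(robot.hand_in())"
```

```text
the job is handed in; nothing more can be done
None
```

I handed the job in with about 48 s on the robot's clock: both lamps lie flat and square against their cleats with bare ends uphill, after a small nudge to straighten the short one, and the keeper is at its stop across both plates; I never moved near the tin, mallet or shade.

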